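# Thread the plunger into the two guides of a setting-time stand and hold it for clamping

### The job

The setting-time stand is to be fitted with its plunger. Fold the hinged upper guide arm over from its laid-back position until it lies level on its stop, then lift the thick plain plunger out of the rack and thread it down through the upper guide and on through the lower guide. The job finishes while you are still holding the plunger, upright through both guides, its foot about 1 cm above the glass plate and never touching the glass, so that a colleague can tighten the clamp screw; leave the two needles in the rack and everything else on the bench where it is.

Things in the scene. Friction and masses are not known exactly. Their poses are not given: they have to be found in the camera images.
- stand: The setting-time stand, fixed to the bench: grey base 130 x 100 mm (local x -55 to +75), glass disc on it, steel column at the back (local +x) and two guide arms, one above the other, on one vertical bore line. Origin: on the bench under the bore line; z up; local -x is the front, where the closed arms point. Nothing is higher than 140 mm but the upper arm when folded up or back.
- guide_arm (a joint): Hinge of the upper guide arm: 0 = folded forward, level on its stop, its bush straight above the lower guide (its limit); grows as the arm is lifted and laid back; starts at about 2.3 to 2.75 rad, i.e. leaning backward beyond upright. Stiff hinge: the arm stays where it is left (2 to 3 N at its tip moves it).
- hinge (a point): Centre of the hinge pin at the top of the column, 50 mm behind the bore line and 127 mm above the bench. The hinge axis is horizontal, along the stand's local y.
- finger_bar (a point): Centre of the round finger bar at the tip of the upper guide arm, 96 mm from the hinge axis: steel cylinder 17 mm in diameter, 16 mm wide, axis along the hinge axis (stand's local y). Pinched on its end faces it pivots between the fingers while carried round the hinge. A 9 mm wide neck leads to the 32 mm wide arm plate, which begins 30 mm from the bar's centre.
- upper_guide (a point): Centre of the top mouth of the brass bush in the upper guide arm (moves with the arm). Bore 12 mm, mouth flared to 17 mm; the bush reaches 8 mm above and 11 mm below the hinge height when the arm is closed, so its mouth then lies 135 mm and its lower end 116 mm above the bench.
- lower_guide (a point): Centre of the top mouth of the brass bush in the fixed lower guide arm, 84 mm above the bench. Bore 12 mm, mouth flared to 17 mm, 20 mm long (lower end 64 mm above the bench). A clamp screw stands out of the arm's local -y side.
- glass_plate (a point): Point on the top face of the glass disc (72 mm across) on the bore line, 23 mm above the bench.
- rack: Fixed rack, 64 x 136 mm, 140 mm high: an aluminium top plate, 52 mm wide and 10 mm thick, with three 14 mm holes 40 mm apart in a row along the rack's local y, the middle one at its centre. Origin: centre of the underside; z up. The plunger and the two needles hang in the holes by their heads in any order, feet 15 mm above the bench.
- plunger: The plunger: steel rod 10 mm in diameter and 125 mm long below a plain cylindrical head 24 mm in diameter and 46 mm tall (the largest head of the three); total 171 mm, about 240 g. Thick and straight down to its flat foot. Origin: centre of the foot; z points up to the head. It can be lifted straight out of the rack.
- plunger_foot (a point): Centre of the plunger's foot, its lower end.
- plunger_head (a point): Point on the plunger's axis at the height to grip its head, 148 mm above the foot.
- needle_long: Needle, not to be used: rod 10 mm across with a thin needle (3 mm) as its lower 40 mm, and a small head 18 mm in diameter, 30 mm tall; 155 mm in all. Origin at the needle's tip.
- needle_thick: Needle, not to be used: as the other one, but its needle is 5 mm thick. Origin at the needle's tip.
- ring_mould: Grey steel ring 62 mm in diameter, 20 mm high, loose on the bench; a bystander.
- beaker: Small glass beaker 58 mm wide, 78 mm high; a fixed bystander.
- stopper: Red-brown rubber stopper 34 mm wide, 26 mm high; a bystander.
- tweezers: Steel tweezers 139 mm long, lying; a bystander.
- brush: Flat paint brush 231 mm long, lying; a bystander.
- bottle: Small white bottle 38 mm wide, 70 mm high; a bystander.
- tin: Open sheet-metal tin 55 mm wide, 32 mm high; a fixed bystander in front of the tall test press, which fills the right end of the bench from about x 0.44 m and y -0.38 m outward (the tall shaker stands at the left from about y 0.28 m).

How it is judged:
On the way, in this order (a step that is already met when the one before it is completed fails the run):
1. the upper guide arm is folded forward, level on its stop (within 0.06 rad) (value of joint guide_arm below 0.06 rad), for 0.2 s.
2. the plunger's foot is in the upper guide, at least 4 mm below its mouth, with the arm closed (value of joint guide_arm below 0.06 rad and horizontal distance between plunger_foot and upper_guide below 0.005 m and angle between the z axis of plunger and the z axis of stand, either way round below 0.07 rad and z of plunger_foot in the frame of upper_guide below -0.004 m), for 0.05 s.
3. the plunger's foot has come out under the lower guide as well: the rod spans both (value of joint guide_arm below 0.06 rad and horizontal distance between plunger_foot and lower_guide below 0.005 m and angle between the z axis of plunger and the z axis of stand, either way round below 0.07 rad and z of plunger_foot in the frame of lower_guide below -0.022 m), for 0.1 s.
At the end, for the whole second after the job is handed in: The upper guide arm is closed within 0.06 rad; the plunger is upright within 0.07 rad, through both guides, its foot within 5 mm of the bore line and 4 to 22 mm above the glass; it is at rest and gripped by the fingers (value of joint guide_arm below 0.06 rad and horizontal distance between plunger_foot and lower_guide below 0.005 m and angle between the z axis of plunger and the z axis of stand, either way round below 0.07 rad and horizontal distance between plunger_head and upper_guide below 0.008 m and z of plunger_foot in the frame of glass_plate between 0.004 and 0.022 m and contact force between the fingers and plunger above 2 N and linear speed of plunger below 0.02 m/s); the arm keeps its last pose, push and grip.
It fails at once if the plunger touches the glass plate (horizontal distance between plunger_foot and glass_plate below 0.036 m and z of plunger_foot in the frame of glass_plate below 0.0005 m).
It fails at once if a needle is lifted or knocked out of the rack (moved more than 2 cm) (distance of any of needle_long, needle_thick from where it was at the start of the episode above 0.02 m).
It fails at once if one of the other things on the bench is moved more than 3 cm (distance of any of ring_mould, stopper, tweezers, brush, bottle from where it was at the start of the episode above 0.03 m).
It also fails if it takes over 72 s, if anything falls off the work surface, if the arm or the gripper's body presses on something with over 40 N, if the wrist force passes 120 N, or if a joint passes its speed limit or range.

### The arm

A 7-joint arm with a two-finger parallel gripper is mounted at the origin on a cart in front of the work surface, level with it; the furniture and walls round the work are solid. World frame = base frame: x ahead of the robot, y to its left, z up, the work surface at z = 0. Lengths are in m, angles in rad, forces in N, time in s.
With the tool pointing down it reaches from about 0.4 to 0.9 m from the base axis. Payload 5.5 kg.
Tool frame: the origin (TCP) lies midway between the tips of the shut fingers; the grasp point (between the pads) lies 19 mm behind it; z points along the fingers, y is the direction in which the jaws open and shut (so a half turn about z gives the same grasp; the last joint's range is limited). The gripper opens to 92 mm and grips with 3 to 60 N. Pads are 19 mm wide; open, the fingers measure 130 mm over their backs; the gripper's body (75 mm by 190 mm) begins 47 mm behind the grasp point.
Start: joints at [-1.026, 0.501, -0.427, 1.55, 0.221, 1.138, -0.21], TCP at [0.181, 0.624, 0.227] pointing down, gripper open.
Joint ranges: [-2.88, 2.88], [-0.31, 2.03], [-1.54, 1.56], [0.2, 2.42], [-1.41, 4.55], [0.19, 2.02], [-2.57, 2.57]. Speed limits (rad/s): [2.57, 2.57, 3.14, 3.14, 3.14, 3.14, 3.14].

### API

Orientations are given as a rotation vector (axis times angle).
In Python, from station import env, cams, nets gives the robot as it stands. The module is installed in compiled form; this text tells all that it offers.
- The arm moves only by the tool step_arm, never from a script. Its argument "targets" is a list that holds one entry, the list of rows, each a list of 5 numbers: the shift along the tool's x, y, z in mm, then the turn about the tool's z in degrees, then the opening in per cent of the stroke, from 0 (shut) to 100 (fully open). In form: [[[dx, dy, dz, roll, claw], ...]]. A call has exactly 10 rows; each row is the pose to reach, as a shift and turn from the pose measured when the call began, along the tool's axes at that moment; what a row does not reach only later rows make up. A row lasts 1/10 s, in which the tool goes at most 50 mm and 8.59 degrees, less where a joint would pass 70% of its speed; a pose out of reach is approached as far as the arm can. A call with a gripper value outside its range is refused whole. The fingers move at their own pace and stop on an object; the grip force is fixed at half the most. Time passes only in rows, so rows that repeat a pose let the fingers close, or fill a call up. It gives the time, the measured TCP pose, the force and the opening at its end, in the units of the state.
- env.get_obs(): the state, without advancing time (a new reading comes with each control period).
- cams.grab_frame(name): name is "scene" or "side" or "wrist"; returns a dict with "color" (420x560x3 uint8, red, green, blue), "K" (3x3 intrinsics, pixels), "rvec" (rotation vector, rad) and "tvec" (3), from world to camera coordinates, as OpenCV has them; the wrist camera has in their place "T_tool_cam" (4x4, takes a point from camera to tool coordinates, whose origin is the TCP and whose axes are the flange's). Camera axes: x right, y down, z forward; pixel columns grow to the right and rows downward; lengths in m; the calibration is good to about 2 mm. A picture is of the moment at which its call begins: read the wrist's pose just before it. There is no depth.
- env.job_done(): hands the job in, once; it reports no verdict.
Trained networks look in the newest picture that a camera, given by its name, has taken for a name from the list of things; names that differ only in an ending like _2 or _b are one class to them, and where a whole thing is asked for, a point or a joint stands for the part that bears it (a point fixed in the world has none). Each returns a list of dicts, best first, with "confidence" (0 to 1); they miss things now and then, are a little off and sometimes report something else, mostly with a low value. They report only what shows in the picture. A call takes as long as a camera call.
- nets.find_in(label, camera): "bbox" ([left, top, right, bottom] in pixels, round what is visible of it).
- nets.landmark_of(label, camera): "point" ([row, column] in pixels: a listed point, or the origin of a listed thing).
The state is a dict: "clock": time; "qpos": joint angles; "dq": joint speeds; "tau": joint torques, N m; "ee_pos": TCP position; "tool_rot": TCP orientation; "force": force on the tool from outside, world axes, zero at the start; "ft_torque": the same for the moment, N m; "width": finger opening in m.
Only numpy, scipy, OpenCV 4.12 (cv2) and the standard library are available. Lean on these libraries where they do the work, as an engineer would, in place of code of your own. Each camera call takes 0.05 s, during which the arm holds its last target.

## Working session

There is one attempt and no reset: what is moved stays moved. The work goes in short steps, Python scripts to look and compute and a tool call to move; the robot and the scene stay as the last step left them, time stands still between calls to the robot, and variables do not carry over. Pictures are saved under pics/ and viewed, and the job is handed in when it is done.

Besides the shell and the picture viewer there is one more tool, called after "Call:" as name(argument=value, ...) on one line, values as JSON. step_arm: Moves the arm, as the interface text tells. Its arguments: {"type":"object","properties":{"targets":{"type":"array","items":{"type":"array","items":{"type":"array","items":{"type":"number"}}}}},"required":["targets"]}

```bash
mkdir -p pics
cat > h.py <<'E'
import numpy as np,cv2
from scipy.spatial.transform import Rotation as R
from station import env,cams,nets
def P(f,o=None):
    """3x4 projection"""
    if 'rvec' in f and f['rvec'] is not None:
        Rm=cv2.Rodrigues(np.array(f['rvec'],float))[0];t=np.array(f['tvec'],float).reshape(3)
    else:
        T=np.eye(4);T[:3,:3]=R.from_rotvec(o['tool_rot']).as_matrix();T[:3,3]=o['ee_pos']
        C=np.linalg.inv(T@np.array(f['T_tool_cam']));Rm=C[:3,:3];t=C[:3,3]
    return np.array(f['K'])@np.c_[Rm,t]
def grab(n,fn=None):
    o=env.get_obs();f=cams.grab_frame(n)
    if fn: cv2.imwrite('pics/'+fn,f['color'][:,:,::-1])
    return f,P(f,o)
def proj(M,X):
    p=M@np.r_[X,1];return p[:2]/p[2]
def onplane(M,uv,z):
    A=M[:,:3];b=M[:,3];d=np.linalg.solve(A,np.r_[uv,1]);c=-np.linalg.solve(A,b)
    return c+d*(z-c[2])/d[2]
def tri(Ms,uvs):
    A=[]
    for M,(u,v) in zip(Ms,uvs): A+= [u*M[2]-M[0],v*M[2]-M[1]]
    X=np.linalg.svd(np.array([a/np.linalg.norm(a[:3]) for a in A]))[2][-1];return X[:3]/X[3]
E
python3 - <<'E'
from h import *
o=env.get_obs();print(o)
np.set_printoptions(precision=4,suppress=True)
D={}
for n in ['scene','side','wrist']:
    f,M=grab(n,n+'0.png');D[n]=M
    print(n,M.tolist())
    for l in ['stand','finger_bar','hinge','upper_guide','lower_guide','glass_plate','rack','plunger','plunger_head','plunger_foot','needle_long','needle_thick']:
        r=nets.landmark_of(l,n)
        print(n,l,[(np.round(x['point'],1).tolist(),round(x['confidence'],2)) for x in r[:2]])
E
```

```text
{'clock': 0.0, 'qpos': array([-1.02580313,  0.50181817, -0.42672747,  1.55144982,  0.2207799 ,
        1.13831129, -0.21027607]), 'dq': array([-4.07118504e-04,  5.49330687e-05,  1.61151697e-03, -3.02846929e-04,
        2.07604168e-04, -7.69967857e-04, -1.26292822e-03]), 'tau': array([ 2.62714357e-04, -5.66595912e+01, -5.81570327e+00, -2.79112118e+01,
       -6.86169136e-02,  3.09878611e-02,  1.84056526e-04]), 'ee_pos': array([0.18063128, 0.62366366, 0.22569142]), 'tool_rot': array([-4.41109602e-01, -3.11014940e+00,  3.00884577e-03]), 'force': array([0.76057919, 0.2174633 , 0.28522046]), 'ft_torque': array([-0.02229702, -0.01247843, -0.00132465]), 'width': 0.09156842875981239}
scene [[443.8394017624693, -164.06156800327219, -134.20141588108018, 133.39251300534218], [-18.71481172601235, -25.97793522700322, -460.3887229536083, 315.84304553234693], [0.6579127798999607, 0.5460657982144613, -0.5186163495925569, 0.9796398154448999]]
scene stand [([247.7, 237.6], 0.69), ([217.3, 230.9], 0.6)]
scene finger_bar [([154.3, 247.7], 0.51), ([168.0, 246.5], 0.39)]
scene hinge [([179.6, 240.4], 0.7)
[... 1027 characters left out ...]
.2, 247.1], 0.56)]
side plunger_head [([169.1, 278.2], 0.56)]
side plunger_foot [([203.2, 280.1], 0.69), ([255.9, 277.6], 0.68)]
side needle_long [([202.4, 279.4], 0.27)]
side needle_thick [([195.3, 311.1], 0.7)]
wrist [[186.58665691378744, 337.0031899621676, -275.67574712971515, -131.2095016224622], [402.96800842851616, -116.67247796571861, -84.52021286865859, 66.19239206309112], [0.28458923491928106, -0.08252118739804293, -0.9550912108267346, 0.3907678279231847]]
wrist stand []
wrist finger_bar []
wrist hinge []
wrist upper_guide []
wrist lower_guide []
wrist glass_plate []
wrist rack []
wrist plunger []
wrist plunger_head []
wrist plunger_foot []
wrist needle_long []
wrist needle_thick []
```

```bash
python3 -c "
import cv2
for n,(x0,y0,x1,y1) in dict(scene=(160,110,420,305),side=(180,110,440,305)).items():
    a=cv2.imread(f'pics/{n}0.png');cv2.imwrite(f'pics/{n}0z.png',cv2.resize(a[y0:y1,x0:x1],None,fx=3,fy=3,interpolation=cv2.INTER_CUBIC))
"
```

```text
(no output)
```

View pics/scene0.png

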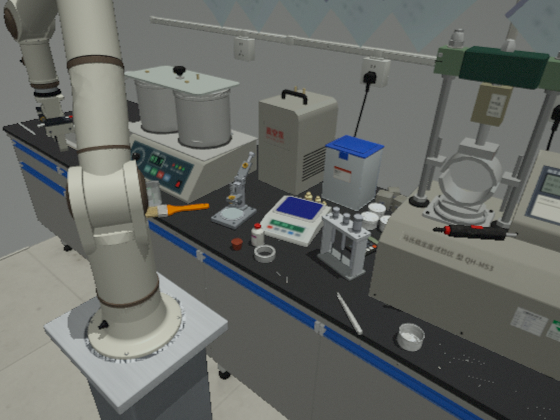

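View pics/scene0z.png

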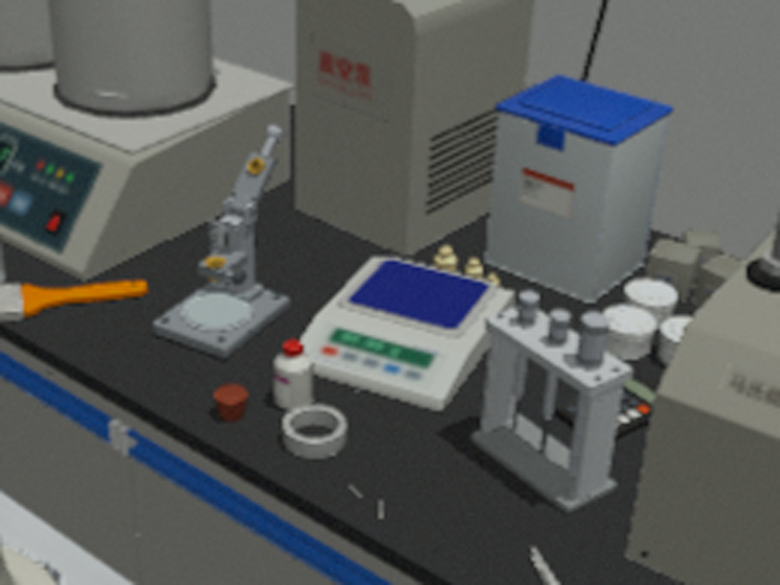

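View pics/side0.png

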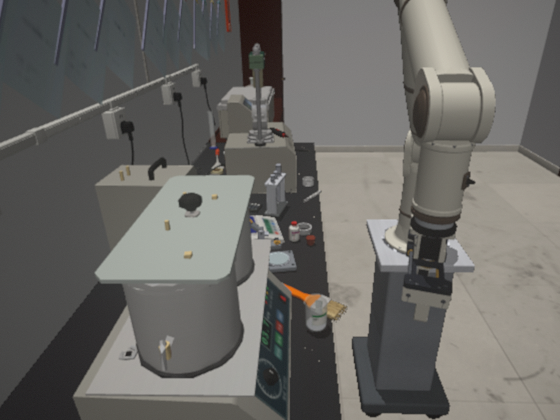

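View pics/side0z.png

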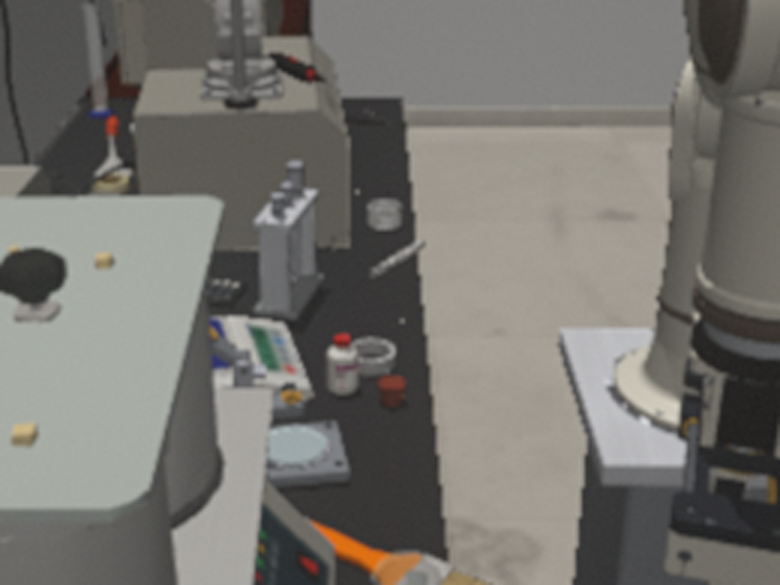

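View pics/wrist0.png

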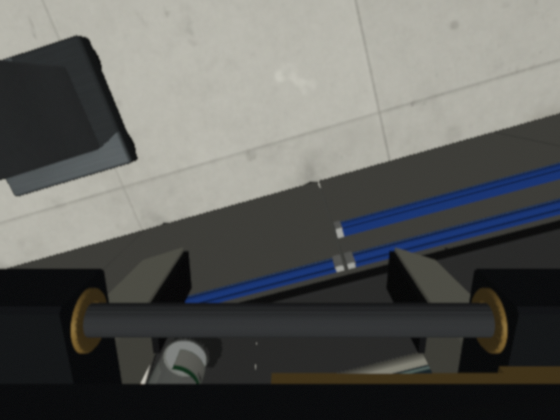

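```bash
python3 -c "
import cv2
a=cv2.imread('pics/scene0.png');
cv2.imwrite('pics/zs.png',cv2.resize(a[145:235,200:300],None,fx=7,fy=6.5,interpolation=cv2.INTER_CUBIC))
cv2.imwrite('pics/zr.png',cv2.resize(a[200:285,310:380],None,fx=7,fy=7,interpolation=cv2.INTER_CUBIC))
"
python3 - <<'E'
from h import *
np.set_printoptions(precision=4,suppress=True)
f,Ms=grab('scene');g,Md=grab('side')
z=lambda x,y:(160+x/3,110+y/3)
print('glass',tri([Ms,Md],[(233.4,213),(277.5,258.1)]),onplane(Ms,(233.4,213),.023),onplane(Md,(277.5,258.1),.023))
print('hinge',tri([Ms,Md],[(240.4,179.6),(261.5,231.4)]))
print('hinge',onplane(Ms,(240.4,179.6),.127),onplane(Md,(261.5,231.4),.127))
print('lower',onplane(Ms,(231.4,197.7),.084),onplane(Md,(275.4,242.6),.084))
for c in [(157,325),(225,350),(290,300),(220,275)]: print('base',onplane(Ms,z(*c),.018))
print('phead',tri([Ms,Md],[(355.9,221.4),(278.2,169.1)]),onplane(Ms,(355.9,221.4),.163),onplane(Md,(278.2,169.1),.163))
print('heads tops',onplane(Ms,z(595,319),.186),onplane(Ms,z(561,315),.170),onplane(Ms,z(529,297),.170))
E
```

```text
glass [0.4868 0.1589 0.0194] [0.485  0.1552 0.023 ] [0.485  0.1662 0.023 ]
hinge [0.5337 0.168  0.124 ]
hinge [0.532  0.1648 0.127 ] [0.5318 0.1753 0.127 ]
lower [0.479  0.1556 0.084 ] [0.4899 0.1706 0.084 ]
base [0.4206 0.1888 0.018 ]
base [0.4346 0.098  0.018 ]
base [0.5577 0.116  0.018 ]
base [0.5452 0.2156 0.018 ]
phead [ 0.5052 -0.2813  0.1649] [ 0.5093 -0.2797  0.163 ] [ 0.505  -0.2849  0.163 ]
heads tops [ 0.5012 -0.2884  0.186 ] [ 0.511  -0.2506  0.17  ] [ 0.5186 -0.2124  0.17  ]
```

View pics/zs.png

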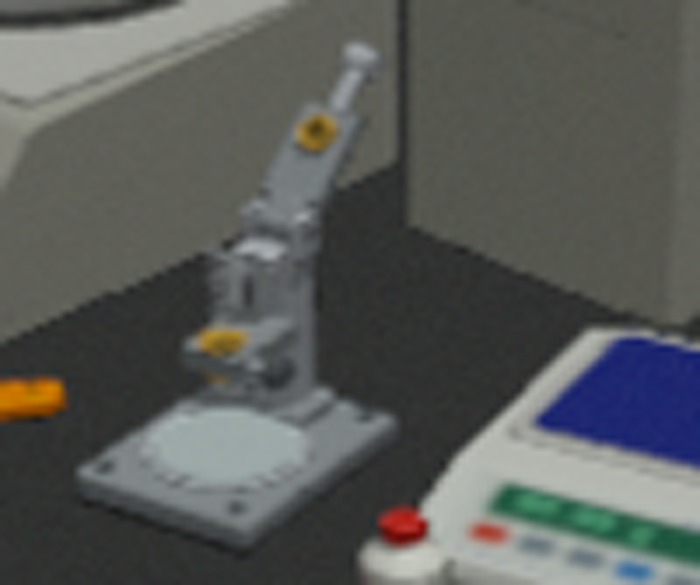

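View pics/zr.png

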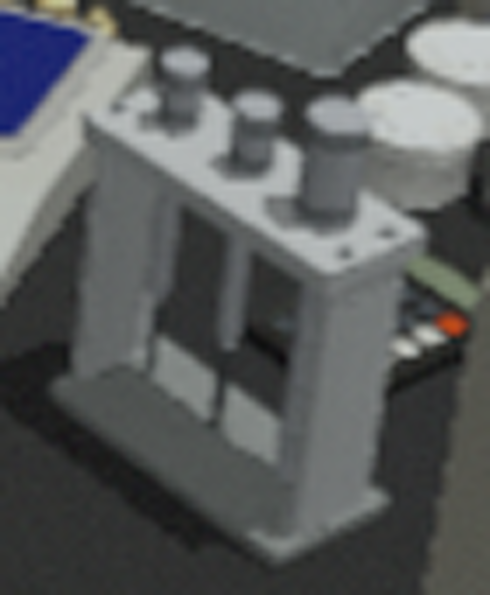

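Run:
```python
from h import *
from scipy.optimize import minimize_scalar
np.set_printoptions(precision=4,suppress=True)
o=env.get_obs();print(R.from_rotvec(o['tool_rot']).as_matrix())
f,Ms=grab('scene');w,Mw=grab('wrist')
print('T',np.array(w['T_tool_cam']),np.array(w['K']))
z=lambda x,y:(160+x/3,110+y/3)
print('shaker corner',onplane(Ms,z(80,275),0.0), onplane(Ms,z(295,195),0),onplane(Ms,(133,160),0.02), onplane(Ms,(127,135),0.12))
print('beaker',onplane(Ms,(152,200),0.04),'brush',onplane(Ms,(208,206),0.01))
th=np.deg2rad(10);H=np.array([.5335,.166,.127])
for q in np.arange(2.2,2.85,.1):
    X=H+.096*np.array([-np.cos(q)*np.cos(th),-np.cos(q)*np.sin(th),np.sin(q)]);print(q,X,proj(Ms,X))
```

```text
[[-0.9606  0.2781 -0.    ]
 [ 0.2781  0.9606 -0.    ]
 [ 0.     -0.     -1.    ]]
T [[-0.     -0.9551 -0.2963  0.0804]
 [ 1.      0.     -0.0002 -0.0005]
 [ 0.0002 -0.2963  0.9551 -0.1574]
 [ 0.      0.      0.      1.    ]] [[375.634    0.     288.5861]
 [  0.     375.634  205.0328]
 [  0.       0.       1.    ]]
shaker corner [0.4549 0.363  0.    ] [0.7906 0.3174 0.    ] [0.5115 0.7776 0.02  ] [0.5218 0.8088 0.12  ]
beaker [0.3408 0.4026 0.04  ] brush [0.4741 0.2699 0.01  ]
2.2 [0.5891 0.1758 0.2046] [249.4765 151.8261]
2.3000000000000003 [0.5965 0.1771 0.1986] [250.7186 152.7687]
2.4000000000000004 [0.6032 0.1783 0.1918] [251.8438 153.9612]
2.5000000000000004 [0.6092 0.1794 0.1845] [252.8436 155.3876]
2.6000000000000005 [0.6145 0.1803 0.1765] [253.7108 157.0303]
2.7000000000000006 [0.619  0.1811 0.168 ] [254.4397 158.8704]
2.8000000000000007 [0.6226 0.1817 0.1592] [255.026 160.888]
```

Call:
step_arm(targets=[[[-25, -28, -30, -3, 100], [-55, -60, -60, -6, 100], [-85, -94, -90, -9, 100], [-117, -128, -110, -12, 100], [-150, -164, -134, -15, 100], [-183, -200, -134, -18, 100], [-216, -236, -134, -21, 100], [-250, -272, -134, -24, 100], [-280, -304, -134, -26, 100], [-304, -332, -134, -26, 100]]])

```text
clock: 3.15
ee_pos: [0.3816, 0.2179, 0.3612]
tool_rot: [-0.268, 3.129, -0.0]
force: [-0.0, -0.0, 0.2]
width: 0.0919
```

```bash
cat >> h.py <<'E'
def to_tool(X,yaw=None):
    "mm deltas in tool axes to reach TCP X; roll deg so tool y has world yaw+90"
    o=env.get_obs();Rm=R.from_rotvec(o['tool_rot']).as_matrix()
    d=Rm.T@(np.array(X)-o['ee_pos'])*1000
    y=np.degrees(np.arctan2(-Rm[0,1],Rm[1,1]))
    return np.round(d,1),None if yaw is None else round(-(yaw-y),2)
def st():
    o=env.get_obs();Rm=R.from_rotvec(o['tool_rot']).as_matrix()
    print('t',round(o['clock'],2),'p',np.round(o['ee_pos'],4),'yaw',round(np.degrees(np.arctan2(-Rm[0,1],Rm[1,1])),2),'tilt',round(np.degrees(np.arccos(-Rm[2,2])),2),'F',np.round(o['force'],1),'w',round(o['width'],4),'q',np.round(o['qpos'],2))
E
python3 -c "
from h import *
st();print(to_tool([.54,.157,.36],10))"
```

```text
t 3.15 p [0.3816 0.2179 0.3612] yaw 9.78 tilt 0.08 F [-0.  -0.   0.2] w 0.0919 q [-0.35 -0.02 -0.23  1.87 -0.    1.3   1.17]
(array([-145.8,  -87. ,    1.4]), np.float64(-0.22))
```

Call:
step_arm(targets=[[[-25, -15, 0, 0, 100], [-60, -36, 0, 0, 100], [-95, -57, 0, 0, 100], [-125, -75, 0, 0, 100], [-146, -87, 0, 0, 100], [-146, -87, 0, 0, 100], [-146, -87, 0, 0, 100], [-146, -87, 0, 0, 100], [-146, -87, 0, 0, 100], [-146, -87, 0, 0, 100]]])

```text
clock: 4.15
ee_pos: [0.5396, 0.1577, 0.3618]
tool_rot: [-0.27, 3.128, 0.0]
force: [0.0, -0.8, 0.2]
width: 0.0918
```

Run:
```python
from h import *
st()
f,M=grab('wrist','w1.png');np.save('M1.npy',M)
for l,z in dict(stand=0,finger_bar=.19,hinge=.127,upper_guide=.175,lower_guide=.084,glass_plate=.023).items():
    for r in nets.landmark_of(l,'wrist')[:2]:
        p=r['point'];print(l,np.round(p,1),round(r['confidence'],2),onplane(M,(p[1],p[0]),z).round(4))
st()
```

```text
t 4.15 p [0.5396 0.1577 0.3618] yaw 9.86 tilt 0.11 F [ 0.  -0.8  0.2] w 0.0918 q [-0.24  0.21 -0.12  1.61  0.03  1.32  1.39]
stand [109.7 298. ] 0.76 [0.4856 0.1605 0.    ]
stand [250.4 301.4] 0.32 [0.6868 0.2022 0.    ]
finger_bar [252.4 302.9] 0.76 [0.6056 0.1825 0.19  ]
hinge [162.5 301.2] 0.7 [0.532  0.1693 0.127 ]
upper_guide [207.6 299.7] 0.67 [0.5666 0.1727 0.175 ]
lower_guide [113.3 300.3] 0.88 [0.4849 0.161  0.084 ]
glass_plate [110.7 298.9] 0.74 [0.4855 0.1611 0.023 ]
t 4.5 p [0.5401 0.157  0.3614] yaw 9.78 tilt 0.08 F [-0.8 -1.3  0. ] w 0.0921 q [-0.24  0.21 -0.11  1.61  0.03  1.32  1.39]
```

View pics/w1.png

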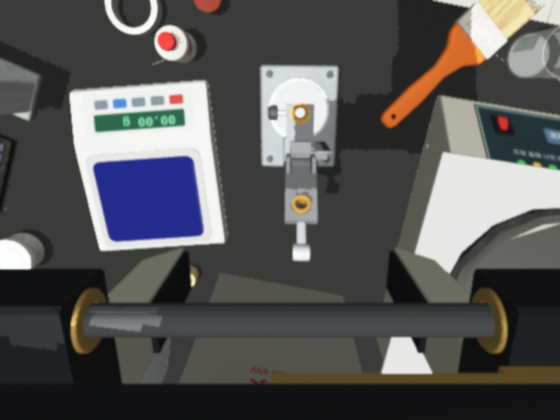

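Run:
```python
from h import *
M=np.load('M1.npy')
for uv,z in [((437,97),.12),((415,260),.12),((452,270),.13),((452,270),.2),((452,270),.3)]: print(uv,z,onplane(M,uv,z).round(3))
print(to_tool([.6057,.1819,.25],9.9),to_tool([.6057,.1819,.1715],9.9))
```

```text
(437, 97) 0.12 [0.443 0.294 0.12 ]
(415, 260) 0.12 [0.624 0.321 0.12 ]
(452, 270) 0.13 [0.624 0.362 0.13 ]
(452, 270) 0.2 [0.595 0.323 0.2  ]
(452, 270) 0.3 [0.553 0.267 0.3  ]
(array([-68.7,  13.4, 111.5]), np.float64(-0.12)) (array([-68.6,  13.5, 190. ]), np.float64(-0.12))
```

Run:
```python
from h import *
f,M=grab('scene')
for z in (.26,.28,.30,.32): print(z,onplane(M,(238,88),z).round(3),onplane(M,(178,95),z).round(3))
print(onplane(M,(229,141),.13))
```

```text
0.26 [0.991 0.62  0.26 ] [0.735 0.721 0.26 ]
0.28 [0.936 0.565 0.28 ] [0.691 0.662 0.28 ]
0.3 [0.881 0.51  0.3  ] [0.646 0.603 0.3  ]
0.32 [0.825 0.455 0.32 ] [0.602 0.544 0.32 ]
[0.74328316 0.4322284  0.13      ]
```

Call:
step_arm(targets=[[[-20, 4, 20, 0, 100], [-45, 9, 50, 0, 100], [-69, 13, 85, 0, 100], [-69, 13, 110, 0, 100], [-69, 13, 135, 0, 100], [-69, 13, 155, 0, 80], [-69, 13, 175, 0, 60], [-69, 13, 189, 0, 50], [-69, 13, 189, 0, 50], [-69, 13, 189, 0, 50]]])

```text
clock: 5.55
ee_pos: [0.6065, 0.1816, 0.1728]
tool_rot: [-0.268, 3.129, -0.0]
force: [0.2, -0.2, 0.8]
width: 0.0565
```

Run:
```python
from h import *
st();o=env.get_obs()
f,M=grab('wrist','w2.png')
g,Ms=grab('scene','s2.png')
print(proj(M,[.6057,.1819,.1896]),proj(Ms,[.6057,.1819,.1896]))
cv2.imwrite('pics/s2z.png',cv2.resize(g['color'][120:240,190:310,::-1],None,fx=5,fy=5,interpolation=cv2.INTER_CUBIC))
```

```text
t 5.55 p [0.6065 0.1816 0.1728] yaw 9.77 tilt 0.09 F [ 0.2 -0.2  0.8] w 0.0565 q [-0.25  0.49 -0.11  1.66  0.06  1.    1.36]
[290.65391122 287.28231579] [251.56208322 154.07631752]
```

View pics/w2.png

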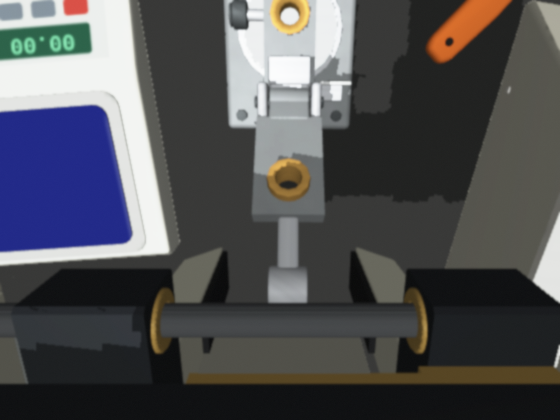

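View pics/s2z.png

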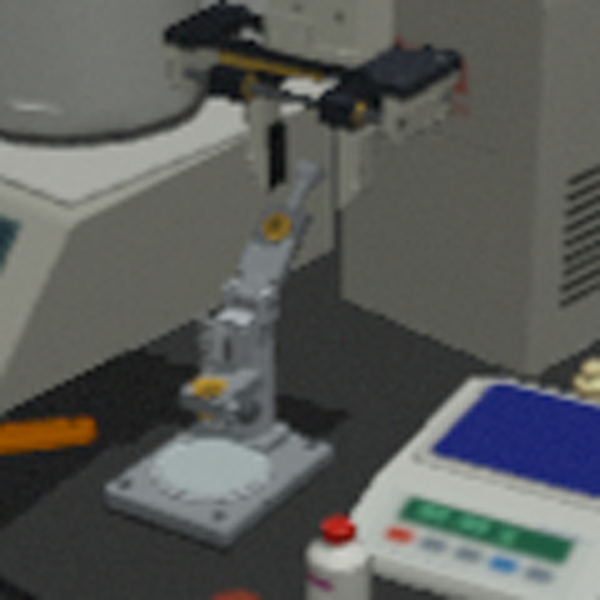

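Call:
step_arm(targets=[[[0, 0, 1, 0, 30], [0, 0, 1, 0, 10], [0, 0, 1, 0, 0], [0, 0, 1, 0, 0], [0, 0, 1, 0, 0], [0, 0, 1, 0, 0], [0, 0, 1, 0, 0], [0, 0, 1, 0, 0], [0, 0, 1, 0, 0], [0, 0, 1, 0, 0]]])

```text
clock: 6.65
ee_pos: [0.6075, 0.1813, 0.173]
tool_rot: [-0.267, 3.126, -0.0]
force: [1.2, -3.2, 1.4]
width: 0.0154
```

Run:
```python
from h import *
np.set_printoptions(precision=1,suppress=True,linewidth=150)
st();o=env.get_obs()
th=np.deg2rad(9.9);H=np.array([.534,.1694,.127]);ex=np.array([np.cos(th),np.sin(th),0])
G=o['ee_pos']+[0,0,.019];d=G-H;print(d@ex,d[2],np.hypot(d@ex,d[2]),'lat',d@np.cross([0,0,1],ex))
q0=np.arctan2(d[2],-(d@ex));print(q0)
for q in np.linspace(q0,0,25):
    D=.096*np.array([np.cos(q0)-np.cos(q),np.sin(q)-np.sin(q0)])*1000
    print(round(q,2),'tool x',(-D[0]).round(1),'z',(-D[1]).round(1))
```

```text
t 6.65 p [0.6 0.2 0.2] yaw 9.76 tilt 0.23 F [ 1.2 -3.2  1.4] w 0.0154 q [-0.2  0.5 -0.1  1.7  0.1  1.   1.4]
0.07444412095171325 0.06496654321607231 0.09880576340335165 lat -0.000868743673825929
2.424073208615476
2.42 tool x -0.0 z -0.0
2.32 tool x 6.7 z -7.0
2.22 tool x 14.1 z -13.2
2.12 tool x 22.1 z -18.7
2.02 tool x 30.6 z -23.4
1.92 tool x 39.6 z -27.1
1.82 tool x 48.8 z -30.0
1.72 tool x 58.3 z -31.9
1.62 tool x 68.0 z -32.8
1.52 tool x 77.7 z -32.7
1.41 tool x 87.3 z -31.7
1.31 tool x 96.8 z -29.7
1.21 tool x 106.0 z -26.8
1.11 tool x 114.9 z -22.9
1.01 tool x 123.4 z -18.2
0.91 tool x 131.3 z -12.6
0.81 tool x 138.7 z -6.3
0.71 tool x 145.3 z 0.8
0.61 tool x 151.2 z 8.4
0.51 tool x 156.3 z 16.7
0.4 tool x 160.6 z 25.4
0.3 tool x 164.0 z 34.5
0.2 tool x 166.4 z 43.9
0.1 tool x 167.8 z 53.4
0.0 tool x 168.3 z 63.1
```

Call:
step_arm(targets=[[[6.7, 0, -7, 0, 0], [14, 0, -13.2, 0, 0], [22, 0, -18.7, 0, 0], [30.6, 0, -23.4, 0, 0], [39.6, 0, -27.1, 0, 0], [48.8, 0, -30, 0, 0], [58.3, 0, -31.9, 0, 0], [68, 0, -32.8, 0, 0], [77.7, 0, -32.7, 0, 0], [87.3, 0, -31.7, 0, 0]]])

```text
clock: 7.65
ee_pos: [0.5217, 0.1671, 0.2057]
tool_rot: [-0.267, 3.123, 0.001]
force: [3.5, 1.1, 5.0]
width: 0.016
```

Run:
```python
from h import *
np.set_printoptions(precision=4,suppress=True,linewidth=150)
st();o=env.get_obs()
th=np.deg2rad(9.9);H=np.array([.534,.1694,.127]);ex=np.array([np.cos(th),np.sin(th),0])
G=o['ee_pos']+[0,0,.0166];d=G-H;print(d@ex,d[2],np.hypot(d@ex,d[2]),'lat',d@np.cross([0,0,1],ex))
```

```text
t 7.65 p [0.5217 0.1671 0.2057] yaw 9.77 tilt 0.4 F [3.5 1.1 5. ] w 0.016 q [-0.26  0.31 -0.12  1.85  0.05  0.98  1.34]
-0.012548130692901916 0.09526379794098855 0.09608666287278189 lat -9.873430835992663e-05
```

Call:
step_arm(targets=[[[13.2, 0, 2.8, 0, 0], [26.7, 0, 7.7, 0, 0], [39.4, 0, 14.5, 0, 0], [50.9, 0, 23.2, 0, 0], [60.9, 0, 33.5, 0, 0], [69.3, 0, 45.1, 0, 0], [75.9, 0, 57.9, 0, 0], [80, 0, 69.7, 0, 0], [82.7, 0, 82.9, 0, 0], [83.5, 0, 95, 0, 0]]])

```text
clock: 8.65
ee_pos: [0.4365, 0.1531, 0.1091]
tool_rot: [-0.269, 3.128, 0.001]
force: [-5.2, 0.1, 3.4]
width: 0.0157
```

Call:
step_arm(targets=[[[0, 0, 1, 0, 0], [0, 0, 2, 0, 0], [0, 0, 3, 0, 0], [0, 0, 4, 0, 0], [0, 0, 4, 0, 0], [0, 0, 4, 0, 0], [0, 0, 4, 0, 0], [0, 0, 4, 0, 0], [0, 0, 4, 0, 0], [0, 0, 4, 0, 0]]])

```text
clock: 9.65
ee_pos: [0.4365, 0.1532, 0.1069]
tool_rot: [-0.269, 3.128, 0.0]
force: [-7.0, -3.1, 23.3]
width: 0.0154
```

Run:
```python
from h import *
st()
f,M=grab('wrist','w3.png');g,Ms=grab('scene')
cv2.imwrite('pics/s3z.png',cv2.resize(g['color'][120:240,190:310,::-1],None,fx=5,fy=5,interpolation=cv2.INTER_CUBIC))
```

```text
t 9.65 p [0.4365 0.1532 0.1069] yaw 9.82 tilt 0.12 F [-7.  -3.1 23.3] w 0.0154 q [-0.28  0.31 -0.13  2.12  0.06  0.71  1.29]
```

View pics/s3z.png

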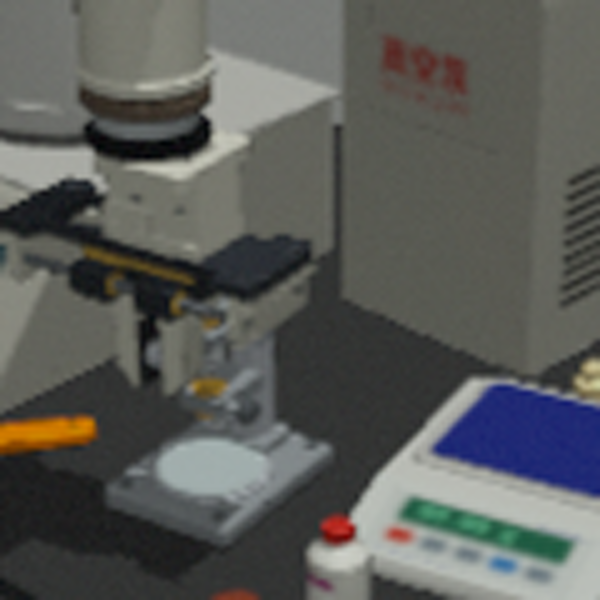

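Call:
step_arm(targets=[[[0, 0, -1, 0, 15], [0, 0, -2, 0, 30], [0, 0, -2, 0, 50], [0, 0, -2, 0, 60], [0, 0, -12, 0, 60], [0, 0, -40, 0, 60], [0, 0, -80, 0, 60], [-20, 0, -125, 0, 60], [-46, 0, -165, 0, 60], [-46, 0, -193, 0, 60]]])

```text
clock: 10.75
ee_pos: [0.4847, 0.1615, 0.3041]
tool_rot: [-0.267, 3.123, 0.003]
force: [0.8, -0.6, -0.8]
width: 0.0553
```

Call:
step_arm(targets=[[[0, 0, 0, 0, 60], [0, 0, 0, 0, 60], [0, 0, 0, 0, 60], [0, 0, 0, 0, 60], [0, 0, 0, 0, 60], [0, 0, 0, 0, 60], [0, 0, 0, 0, 60], [0, 0, 0, 0, 60], [0, 0, 0, 0, 60], [0, 0, 0, 0, 60]]])

```text
clock: 11.75
ee_pos: [0.4847, 0.1615, 0.3041]
tool_rot: [-0.267, 3.123, 0.003]
force: [-0.1, 0.4, -0.2]
width: 0.0547
```

Run:
```python
from h import *
st()
f,M=grab('wrist','w4.png');np.save('M4.npy',M)
for l,z in dict(finger_bar=.127,hinge=.127,upper_guide=.135,lower_guide=.084,glass_plate=.023).items():
    for r in nets.landmark_of(l,'wrist')[:2]:
        p=r['point'];print(l,np.round(p,1),round(r['confidence'],2),onplane(M,(p[1],p[0]),z).round(4))
cv2.imwrite('pics/w4z.png',cv2.resize(f['color'][100:260,200:400,::-1],None,fx=4,fy=3.75,interpolation=cv2.INTER_CUBIC))
```

```text
t 11.75 p [0.4847 0.1615 0.3041] yaw 9.77 tilt 0.44 F [-0.1  0.4 -0.2] w 0.0547 q [-0.26  0.15 -0.13  1.81  0.02  1.17  1.35]
finger_bar [130.6 287.8] 0.75 [0.4416 0.153  0.127 ]
hinge [227.6 288.9] 0.79 [0.5312 0.1694 0.127 ]
upper_guide [177.1 288.1] 0.8 [0.4809 0.16   0.135 ]
lower_guide [170.1 288.6] 0.78 [0.4856 0.1613 0.084 ]
glass_plate [156.7 290.8] 0.87 [0.4825 0.1634 0.023 ]
glass_plate [ 99.8 535.9] 0.64 [0.3723 0.4238 0.023 ]
```

View pics/w4z.png

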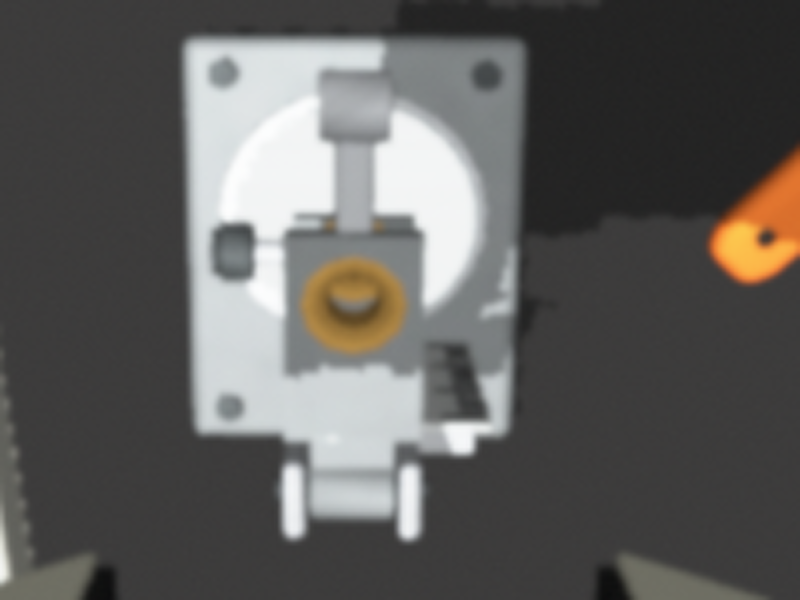

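Run:
```python
from h import *
M=np.load('M4.npy');a=cv2.imread('pics/w4.png')
hsv=cv2.cvtColor(a,cv2.COLOR_BGR2HSV)
m=cv2.inRange(hsv,(8,100,60),(30,255,255));m[:, :250]=0;m[:,330:]=0;m[:150]=0;m[230:]=0
c=max(cv2.findContours(m,cv2.RETR_EXTERNAL,cv2.CHAIN_APPROX_NONE)[0],key=len)
e=cv2.fitEllipse(cv2.convexHull(c));print(e,cv2.boundingRect(c))
for z in(.135,.132): print(onplane(M,e[0],z))
# predicted circle rings
for X in ([.4846,.1608],[.4825,.1605]):
    print(X,proj(M,[*X,.135]),proj(M,[*X,.116]))
# base corners
for c in [(184,38),(525,38),(509,435),(196,435)]: print(onplane(M,(200+c[0]/4,100+c[1]/3.75),.018))
```

```text
((287.8994445800781, 181.0308074951172), (24.5119571685791, 25.522075653076172), 100.77073669433594) (275, 169, 26, 25)
[0.48447627 0.16047125 0.135     ]
[0.4852149  0.16059413 0.132     ]
[0.4846, 0.1608] [288.23910027 181.22439033] [288.24732399 176.31258707]
[0.4825, 0.1605] [288.30652093 178.91008514] [288.31129864 174.10812169]
[0.43911889 0.10385993 0.018     ]
[0.42255909 0.20006547 0.018     ]
[0.54922606 0.22129593 0.018     ]
[0.5657904  0.12498495 0.018     ]
```

Run:
```python
from h import *
print(to_tool([.505,-.281,.335],-77))
```

```text
(array([  54.9, -439.5,  -31.8]), np.float64(86.77))
```

Call:
step_arm(targets=[[[3, -25, -15, 6, 60], [9, -70, -32, 14, 60], [15, -115, -32, 22, 60], [21, -160, -32, 30, 60], [27, -205, -32, 38, 60], [33, -250, -32, 46, 60], [39, -295, -32, 54, 60], [45, -340, -32, 62, 60], [50, -385, -32, 70, 60], [54, -420, -32, 78, 60]]])

```text
clock: 13.05
ee_pos: [0.502, -0.2649, 0.3354]
tool_rot: [1.769, 2.589, 0.008]
force: [-0.4, -0.2, -0.2]
width: 0.0552
```

Run:
```python
from h import *
st();print(to_tool([.505,-.281,.335],-77))
```

```text
t 13.05 p [ 0.502  -0.2649  0.3354] yaw -68.68 tilt 0.45 F [-0.4 -0.2 -0.2] w 0.0552 q [ 0.18  0.23  0.31  1.65 -0.08  1.26  0.88]
(array([-16.1,  -3. ,   0.4]), np.float64(8.32))
```

Call:
step_arm(targets=[[[-8, -1, 0, 4, 60], [-16, -3, 0, 8.3, 60], [-16, -3, 0, 8.3, 60], [-16, -3, 0, 8.3, 60], [-16, -3, 0, 8.3, 60], [-16, -3, 0, 8.3, 60], [-16, -3, 0, 8.3, 60], [-16, -3, 0, 8.3, 60], [-16, -3, 0, 8.3, 60], [-16, -3, 0, 8.3, 60]]])

```text
clock: 14.05
ee_pos: [0.505, -0.2808, 0.3355]
tool_rot: [1.952, 2.455, 0.009]
force: [-0.2, 0.4, 0.3]
width: 0.0551
```

Run:
```python
from h import *
st()
f,M=grab('wrist','w5.png');np.save('M5.npy',M)
for l,z in dict(plunger=.015,plunger_head=.163,needle_long=.015,needle_thick=.015,rack=0).items():
    for r in nets.landmark_of(l,'wrist')[:2]:
        p=r['point'];print(l,np.round(p,1),round(r['confidence'],2),onplane(M,(p[1],p[0]),z).round(4))
for l in('plunger_head','needle_long','needle_thick'):
    for r in nets.find_in(l,'wrist')[:2]: print(l,np.round(r['bbox'],1),round(r['confidence'],2))
```

```text
t 14.05 p [ 0.505  -0.2808  0.3355] yaw -76.97 tilt 0.45 F [-0.2  0.4  0.3] w 0.0551 q [ 0.19  0.26  0.34  1.63 -0.09  1.27  0.77]
plunger [159.4 285.8] 0.58 [ 0.5055 -0.288   0.015 ]
plunger_head [186.5 286.3] 0.81 [ 0.5053 -0.2858  0.163 ]
needle_long [ 98.9 309.7] 0.81 [ 0.5174 -0.2086  0.015 ]
needle_thick [129.2 297.3] 0.92 [ 0.511  -0.2476  0.015 ]
rack [130.3 302.1] 0.97 [ 0.5182 -0.2489  0.    ]
plunger_head [272.5 169.1 298.3 207.8] 0.72
needle_long [312.6  94.5 337.4 122.1] 0.92
needle_thick [294.  139.6 316.4 159.6] 0.65
```

View pics/w5.png

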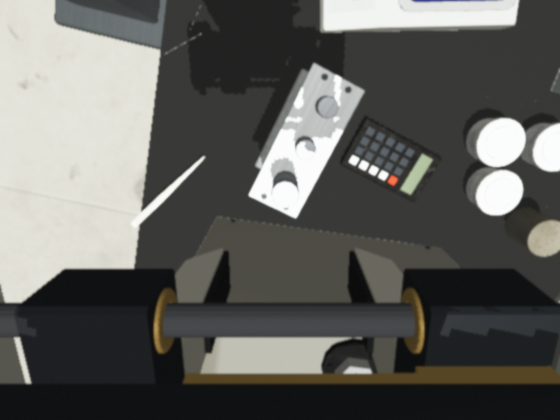

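Run:
```python
from h import *
a=cv2.imread('pics/w5.png');cv2.imwrite('pics/w5z.png',cv2.resize(a[55:225,240:375],None,fx=4.4,fy=3.5,interpolation=cv2.INTER_CUBIC))
M=np.load('M5.npy')
for X in([.505,-.2865],):
  for z in (.186,.163,.14): print(proj(M,[*X,z]))
```

```text
[285.8685163  193.97469292]
[285.82992819 187.15575224]
[285.79601829 181.16350174]
```

View pics/w5z.png

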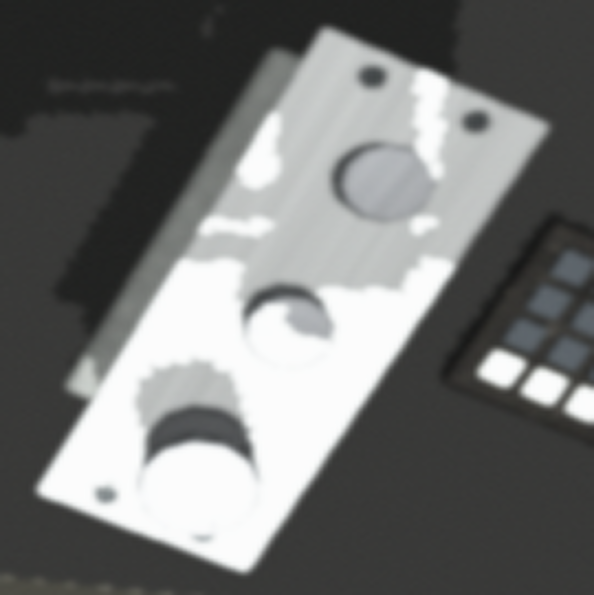

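Run:
```python
from h import *
M=np.load('M5.npy')
c=[onplane(M,(240+x/4.4,55+y/3.5),.14) for x,y in [(325,27),(550,125),(248,572),(37,490)]]
print(np.round(c,4));m=np.mean(c,0);d=(c[0]+c[1]-c[2]-c[3]);d/=np.linalg.norm(d);print(m,d,m-.04*d,np.degrees(np.arctan2(d[1],d[0])))
print(onplane(M,(240+199/4.4,55+488/3.5),.186))
print(to_tool([.505,-.287,.23],-103),to_tool([.505,-.287,.146],-103))
```

```text
[[ 0.5052 -0.1766  0.14  ]
 [ 0.5558 -0.1891  0.14  ]
 [ 0.5237 -0.3213  0.14  ]
 [ 0.4726 -0.3081  0.14  ]]
[ 0.51432971 -0.24876319  0.14      ] [0.23814413 0.97122982 0.        ] [ 0.50480395 -0.28761238  0.14      ] 76.22296849927194
[ 0.50455919 -0.2870106   0.186     ]
(array([ -5.9,  -2.2, 105.4]), np.float64(26.02)) (array([ -5.9,  -2.9, 189.4]), np.float64(26.02))
```

Call:
step_arm(targets=[[[-2, -1, 15, 7, 60], [-4, -2, 35, 14, 60], [-6, -2, 60, 21, 60], [-6, -2, 85, 26, 60], [-6, -2, 105, 26, 60], [-6, -2.5, 125, 26, 60], [-6, -3, 145, 26, 60], [-6, -3, 165, 26, 60], [-6, -3, 182, 26, 60], [-6, -3, 190, 26, 60]]])

```text
clock: 15.5
ee_pos: [0.5041, -0.2866, 0.1437]
tool_rot: [2.457, 1.955, 0.009]
force: [0.4, 0.1, 0.2]
width: 0.055
```

Run:
```python
from h import *
st();print(to_tool([.5047,-.2872,.144],-103.3))
f,M=grab('wrist','w6.png');print(proj(M,[.5047,-.2872,.186]))
```

```text
t 15.5 p [ 0.5041 -0.2866  0.1437] yaw -102.97 tilt 0.33 F [0.4 0.1 0.2] w 0.055 q [ 0.19  0.46  0.37  1.83 -0.21  0.89  0.43]
(array([-0.4,  0.8, -0.3]), np.float64(0.33))
[291.57390085 324.22465929]
```

View pics/w6.png

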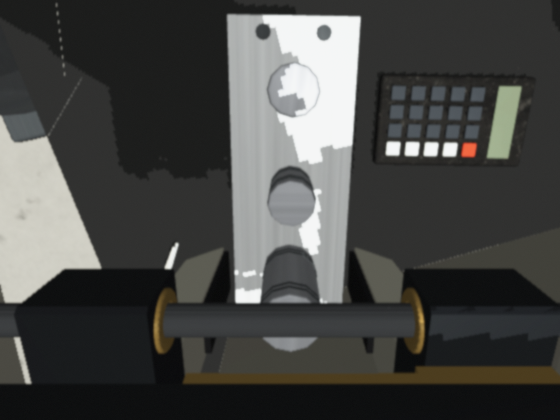

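Call:
step_arm(targets=[[[0, 0.5, 0, 0, 40], [0, 0.5, 0, 0, 25], [0, 0.5, 0, 0, 10], [0, 0.5, 0, 0, 0], [0, 0.5, 0, 0, 0], [0, 0.5, 0, 0, 0], [0, 0.5, 0, 0, 0], [0, 0.5, 0, 0, 0], [0, 0.5, 0, 0, 0], [0, 0.5, 0, 0, 0]]])

```text
clock: 16.55
ee_pos: [0.5046, -0.2868, 0.1439]
tool_rot: [2.457, 1.955, 0.009]
force: [-1.1, 0.6, 5.4]
width: 0.0232
```

Call:
step_arm(targets=[[[0, 0, -3, 0, 0], [0, 0, -10, 0, 0], [0, 0, -25, 0, 0], [0, 0, -45, 0, 0], [0, 0, -65, 0, 0], [0, 0, -85, 0, 0], [0, 0, -110, 0, 0], [0, 0, -135, 0, 0], [0, 0, -155, 0, 0], [0, 0, -165, 0, 0]]])

```text
clock: 17.55
ee_pos: [0.5043, -0.2878, 0.3119]
tool_rot: [2.454, 1.953, 0.012]
force: [0.6, 0.0, -2.6]
width: 0.0234
```

Run:
```python
from h import *
st();g,Ms=grab('scene','s7.png')
cv2.imwrite('pics/s7z.png',cv2.resize(g['color'][120:290,290:430,::-1],None,fx=4,fy=3.5,interpolation=cv2.INTER_CUBIC))
print(to_tool([.4844,.1607,.312]))
```

```text
t 17.55 p [ 0.5043 -0.2878  0.3119] yaw -102.98 tilt 0.51 F [ 0.6  0.  -2.6] w 0.0234 q [ 0.14  0.28  0.41  1.66 -0.12  1.22  0.36]
(array([ 432.6, -120.6,    0.5]), None)
```

View pics/s7z.png

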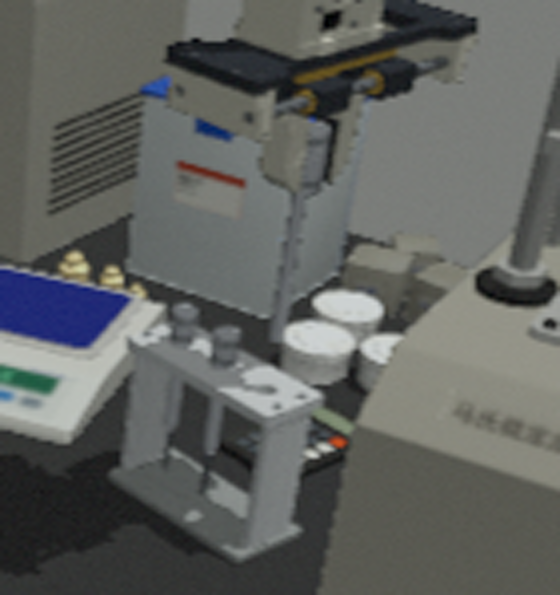

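Run:
```python
from h import *
f,M=grab('scene')
Z=lambda u:((u[0]-290)*4,(u[1]-120)*3.5)
o=env.get_obs();p=o['ee_pos'];Rm=R.from_rotvec(o['tool_rot']).as_matrix()
print(Z(proj(M,p+[0,0,.042])),Z(proj(M,p-[0,0,.004])),Z(proj(M,p-[0,0,.129])),'tool axis',Z(proj(M,p+Rm[:,2]*.129)),Rm[:,2])
```

```text
(np.float64(310.47077448645814), np.float64(125.52536404460336)) (np.float64(300.0337111443703), np.float64(186.9281864398437)) (np.float64(274.04488808730434), np.float64(339.82436366234566)) tool axis (np.float64(274.7748460533878), np.float64(339.1694567165811)) [ 8.68094512e-03  8.52210658e-04 -9.99961957e-01]
```

Call:
step_arm(targets=[[[15, -4, 0, 0, 0], [45, -12, 0, 0, 0], [85, -23, 0, 0, 0], [130, -36, 0, 0, 0], [178, -50, 0, 0, 0], [226, -63, 0, 0, 0], [274, -77, 0, 0, 0], [322, -90, 0, 0, 0], [365, -102, 0, 0, 0], [400, -112, 0, 0, 0]]])

```text
clock: 18.65
ee_pos: [0.4836, 0.1302, 0.3099]
tool_rot: [2.453, 1.957, 0.009]
force: [0.4, 0.4, -3.2]
width: 0.0236
```

Run:
```python
from h import *
st();print(to_tool([.4844,.1607,.300]))
```

```text
t 18.65 p [0.4836 0.1302 0.3099] yaw -102.84 tilt 0.39 F [ 0.4  0.4 -3.2] w 0.0236 q [-0.41  0.12  0.1   1.83 -0.01  1.18 -0.53]
(array([29.9, -6. ,  9.9]), None)
```

Call:
step_arm(targets=[[[8, -2, 2, 0, 0], [20, -4, 6, 0, 0], [28, -6, 12, 0, 0], [30, -6, 16, 0, 0], [30, -6, 16, 0, 0], [30, -6, 16, 0, 0], [30, -6, 16, 0, 0], [30, -6, 16, 0, 0], [30, -6, 16, 0, 0], [30, -6, 16, 0, 0]]])

```text
clock: 19.65
ee_pos: [0.4846, 0.1607, 0.2941]
tool_rot: [2.453, 1.957, 0.009]
force: [0.2, 0.2, -1.8]
width: 0.0234
```

Run:
```python
from h import *
st();o=env.get_obs();p=o['ee_pos'];Rm=R.from_rotvec(o['tool_rot']).as_matrix()
g,Ms=grab('scene','s8.png');d,Md=grab('side','d8.png')
f,Mw=grab('wrist','w8.png')
a=cv2.resize(g['color'][130:230,190:290,::-1],None,fx=6,fy=6,interpolation=cv2.INTER_CUBIC)
b=cv2.resize(d['color'][170:290,220:320,::-1],None,fx=6,fy=5,interpolation=cv2.INTER_CUBIC)
cv2.imwrite('pics/s8z.png',a);cv2.imwrite('pics/d8z.png',b)
F=p+Rm[:,2]*.129;B=np.array([.4844,.1607,.135]);print(F)
for X in (F,B): print('scene z',(proj(Ms,X)-[190,130])*6,'side z',(proj(Md,X)-[220,170])*[6,5],'wrist',proj(Mw,X))
for c,M in (('scene',Ms),('side',Md),('wrist',Mw)):
  for l in ('plunger_foot','upper_guide'):
    print(c,l,[(np.round(r['point'],1),round(r['confidence'],2)) for r in nets.landmark_of(l,c)[:2]])
```

```text
t 19.65 p [0.4846 0.1607 0.2941] yaw -102.85 tilt 0.4 F [ 0.2  0.2 -1.8] w 0.0234 q [-0.44  0.15  0.07  1.83 -0.01  1.15 -0.59]
[0.48546387 0.16081209 0.16510674]
scene z [244.79249949 264.712954  ] side z [337.86962741 242.21102837] wrist [288.67419759 194.38296638]
scene z [245.51549136 316.21843565] side z [341.42989213 284.77937689] wrist [287.25301968 185.53212635]
scene plunger_foot [(array([174.9, 230.3]), 0.73)]
scene upper_guide [(array([182.2, 232.4]), 0.76), (array([252.5, 338.8]), 0.22)]
side plunger_foot [(array([219. , 275.6]), 0.62)]
side upper_guide [(array([228.4, 275.1]), 0.62)]
wrist plunger_foot [(array([198. , 287.3]), 0.68), (array([184.8, 287.7]), 0.27)]
wrist upper_guide [(array([185.5, 288.6]), 0.75)]
```

View pics/s8z.png

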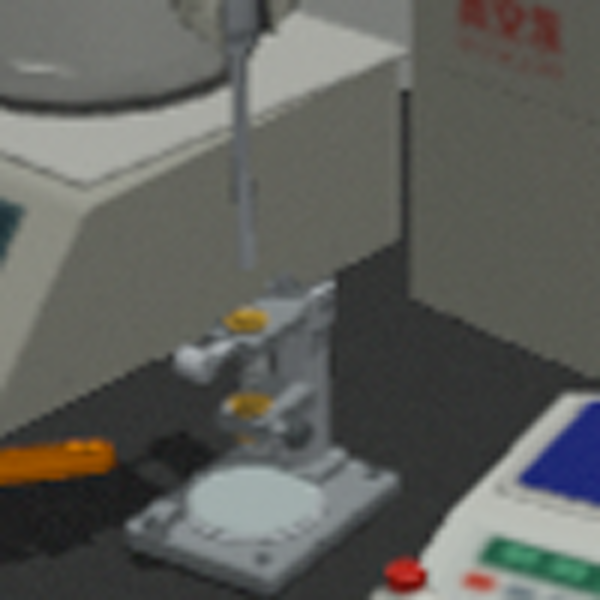

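View pics/d8z.png

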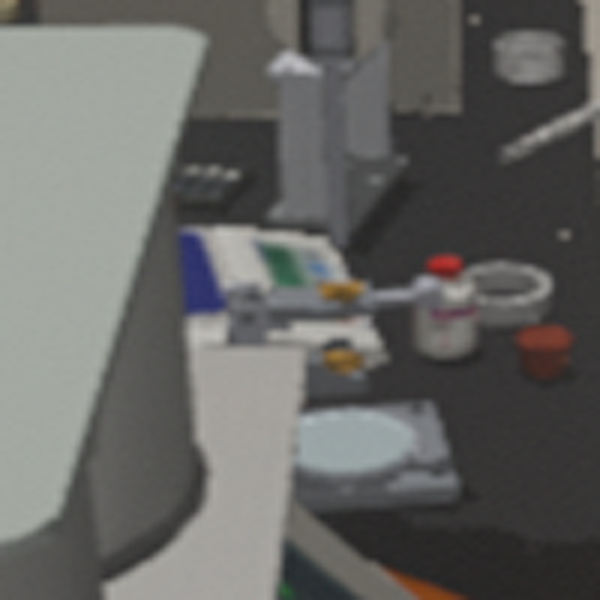

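View pics/w8.png

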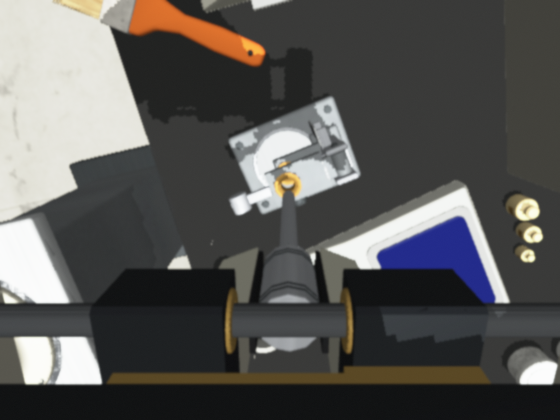

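Run:
```python
from h import *
w=cv2.imread('pics/w8.png');cv2.imwrite('pics/w8z.png',cv2.resize(w[150:260,230:350],None,fx=6,fy=5.4,interpolation=cv2.INTER_CUBIC))
g,Ms=grab('scene');d,Md=grab('side')
s=lambda x,y:(190+x/6,130+y/6); e=lambda x,y:(220+x/6,170+y/5)
print('foot',tri([Ms,Md],[s(246,266),e(341,240)]),'bush',tri([Ms,Md],[s(246,318),e(343,289)]))
print('lower',tri([Ms,Md],[s(250,404),e(342,358)]))
```

```text
foot [0.48403343 0.15853637 0.16554203] bush [0.4842936  0.16127063 0.13302379]
lower [0.48521902 0.16036319 0.08129354]
```

View pics/w8z.png

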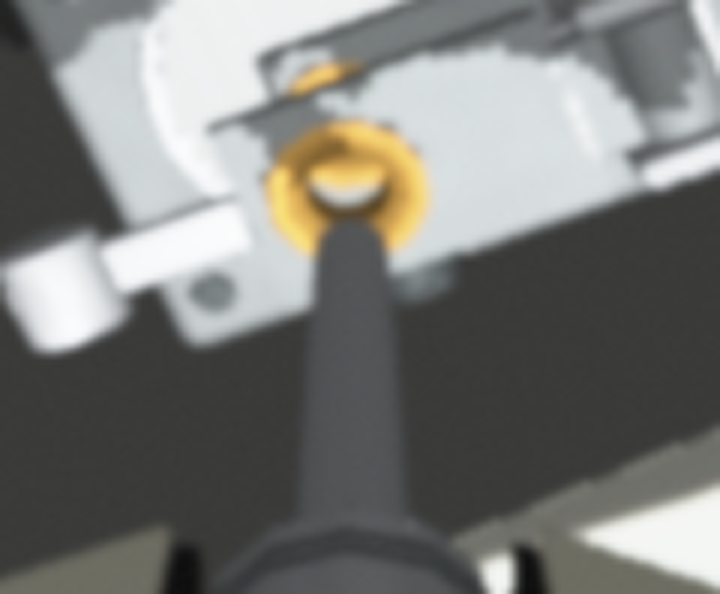

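Run:
```python
from h import *
f,M=grab('wrist')
b=onplane(M,(288.2,185.2),.135);c=onplane(M,(288.5,195.2),.165);print(b,c)
Rm=R.from_rotvec(env.get_obs()['tool_rot']).as_matrix();print(Rm.T@(b-c)*1000, Rm[:,2])
```

```text
[0.48519287 0.16086356 0.135     ] [0.48510781 0.16022569 0.165     ]
[ 0.5691475  -0.2468947  30.00048713] [ 6.64584447e-03  9.36700522e-04 -9.99977477e-01]
```

Call:
step_arm(targets=[[[0.3, 0, 5, 0, 0], [0.5, 0, 12, 0, 0], [0.5, 0, 19, 0, 0], [0.5, 0, 25, 0, 0], [0.5, -0.2, 30, 0, 0], [0.5, -0.2, 34, 0, 0], [0.5, -0.2, 37, 0, 0], [0.5, -0.3, 40, 0, 0], [0.5, -0.3, 43, 0, 0], [0.5, -0.3, 43, 0, 0]]])

```text
clock: 21.25
ee_pos: [0.4844, 0.1614, 0.2506]
tool_rot: [2.453, 1.957, 0.008]
force: [-0.2, -0.3, -2.6]
width: 0.0235
```

Run:
```python
from h import *
st()
g,Ms=grab('scene');f,Mw=grab('wrist')
a=cv2.resize(g['color'][130:230,190:290,::-1],None,fx=6,fy=6,interpolation=cv2.INTER_CUBIC)
cv2.imwrite('pics/s9z.png',a)
cv2.imwrite('pics/w9z.png',cv2.resize(f['color'][150:300,220:360,::-1],None,fx=5,fy=4,interpolation=cv2.INTER_CUBIC))
```

```text
t 21.25 p [0.4844 0.1614 0.2506] yaw -102.84 tilt 0.35 F [-0.2 -0.3 -2.6] w 0.0235 q [-0.44  0.19  0.07  1.89 -0.01  1.06 -0.59]
```

View pics/s9z.png

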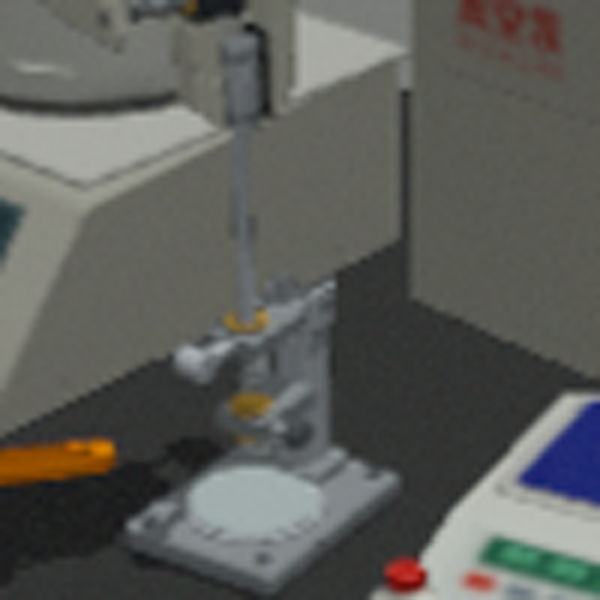

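View pics/w9z.png

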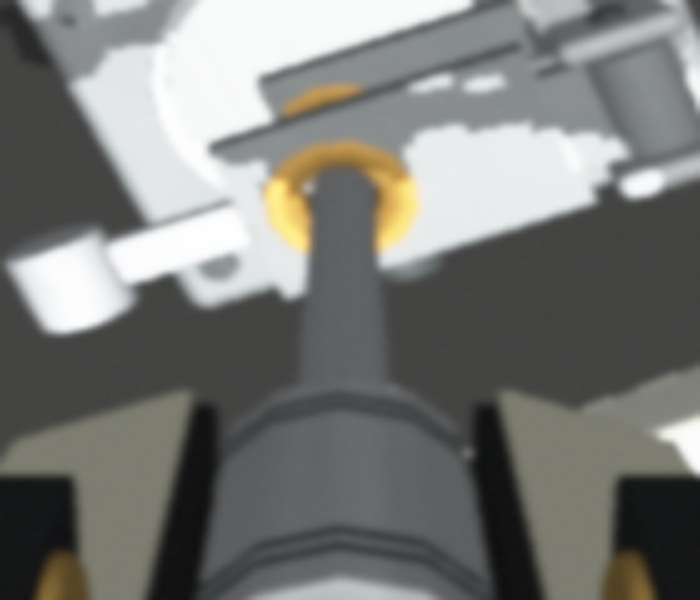

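Call:
step_arm(targets=[[[0, 0, 4, 0, 0], [0, 0, 10, 0, 0], [0, 0, 16, 0, 0], [0, 0, 22, 0, 0], [0, -0.2, 28, 0, 0], [0, -0.2, 33, 0, 0], [0, -0.2, 37, 0, 0], [0, -0.2, 41, 0, 0], [0, -0.3, 44, 0, 0], [0, -0.3, 46, 0, 0]]])

```text
clock: 22.35
ee_pos: [0.4846, 0.1615, 0.2047]
tool_rot: [2.453, 1.957, 0.009]
force: [0.6, -0.2, -2.0]
width: 0.0234
```

Run:
```python
from h import *
st()
```

```text
t 22.35 p [0.4846 0.1615 0.2047] yaw -102.84 tilt 0.38 F [ 0.6 -0.2 -2. ] w 0.0234 q [-0.44  0.24  0.07  1.94 -0.02  0.96 -0.58]
```

Call:
step_arm(targets=[[[0, 0, 4, 0, 0], [0, 0, 9, 0, 0], [0, 0, 15, 0, 0], [0, 0, 21, 0, 0], [0, -0.2, 27, 0, 0], [0, -0.2, 32, 0, 0], [0, -0.2, 36, 0, 0], [0, -0.2, 39, 0, 0], [0, -0.2, 41, 0, 0], [0, -0.2, 41, 0, 0]]])

```text
clock: 23.35
ee_pos: [0.4846, 0.1616, 0.1635]
tool_rot: [2.453, 1.957, 0.008]
force: [-0.5, 0.2, -1.9]
width: 0.0236
```

Run:
```python
from h import *
st()
g,Ms=grab('scene');d,Md=grab('side')
a=cv2.resize(g['color'][130:230,190:290,::-1],None,fx=6,fy=6,interpolation=cv2.INTER_CUBIC)
cv2.imwrite('pics/s10z.png',a)
cv2.imwrite('pics/d10z.png',cv2.resize(d['color'][170:290,220:320,::-1],None,fx=6,fy=5,interpolation=cv2.INTER_CUBIC))
for z in(.023,.033,.06): print((proj(Ms,[.4845,.161,z])-[190,130])*6,(proj(Md,[.4845,.161,z])-[220,170])*[6,5])
print((proj(Ms,[.4845,.161,.158])-[190,130])*6)
```

```text
t 23.35 p [0.4846 0.1616 0.1635] yaw -102.84 tilt 0.36 F [-0.5  0.2 -1.9] w 0.0236 q [-0.43  0.3   0.07  1.98 -0.02  0.86 -0.58]
[252.32471203 494.76905592] [346.49590776 436.04329487]
[251.71759775 479.42275868] [346.0398189  423.02547423]
[250.05517899 437.40106099] [344.79275555 387.43143042]
[243.72132809 277.29749784]
```

View pics/s10z.png

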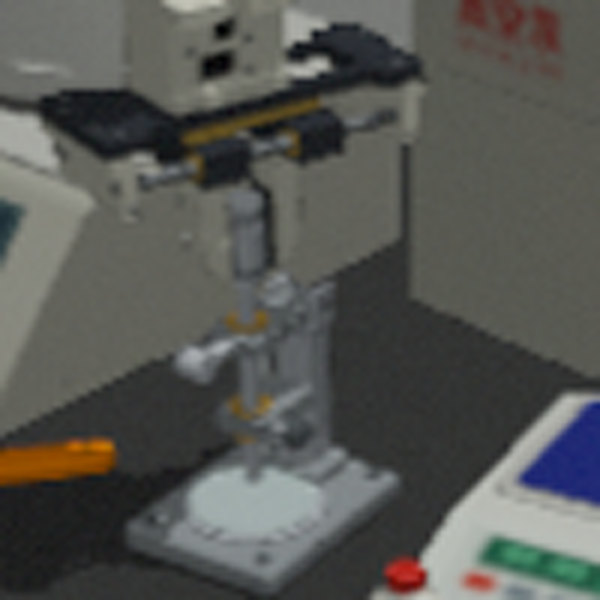

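View pics/d10z.png

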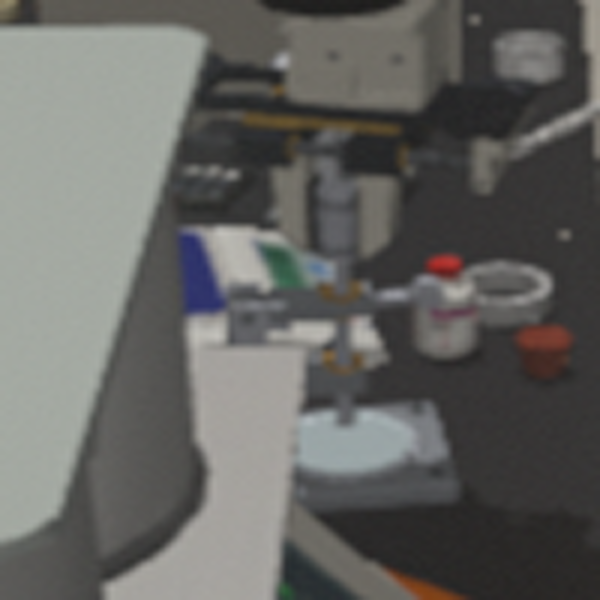

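Run:
```python
from h import *
st();print(env.job_done());st()
```

```text
t 23.45 p [0.4848 0.1617 0.1639] yaw -102.84 tilt 0.39 F [-1.  -0.5 -2.9] w 0.0236 q [-0.43  0.3   0.07  1.98 -0.02  0.86 -0.58]
the job is handed in; nothing more can be done
None
the job is handed in; nothing more can be done
```

I folded the upper guide arm forward onto its stop, took the plunger out of the rack and threaded it through both guides. I handed the job in at 23.5 s, still holding the plunger; the hand-in gave no verdict.

- **Guide arm:** I pinched its finger bar and carried it round the hinge. It was pressed onto the stop with about 23 N, and the later wrist and scene pictures show it level.
- **Plunger:** It went through both guides with no side or upward resistance; the last force reading was about 3 N, roughly the plunger's own weight. The grip opening was 23.6 mm on the 24 mm head. The tool was tilted about 0.4°.
- **Foot height:** The scene and side pictures show the foot under the lower guide, on the bore line and about 10 mm above the glass. The arm position puts it about 1 mm higher.
- **Other things:** The last picture of the rack, just after the lift, shows both needles hanging in their holes. I saw no bench item shifted in the pictures, but I did not measure them.
- **Disagreements:** The network's point for the upper guide was about 4 mm off the bush ring I fitted in the same picture. I used the ring, which agreed with the base corners. The pinch position of the finger bar put the bore about 3 mm away from that, probably because the bar sat off centre in the fingers.

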